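# Load a tube carrier into the analyser bay until the catch clicks

## Task

Put the blue carrier with the red-capped tubes upright into the open end of the white loading bay's lane (either end of the carrier first), then slide it along the lane past the orange spring catch until the catch clicks back out behind its trailing end. Stop once it has clicked, do not ram it against the end of the lane, and leave the rest of the table as it is.

Things in the scene. Friction and masses are not known exactly. Their poses are not given: they have to be found in the camera images.
- carrier_center (a point): Centre of the block of the loose blue carrier with five red-capped tubes, 33 mm above its underside. Block 140 mm long (x axis), 32 wide (y), 66 high (z); the tube caps reach 92 mm above the underside. Stands upright, about 0.3 kg. Both ends alike. Grip it across its 32 mm width near the top of the block, at its middle.
- spare_center (a point): Centre of the block of a second carrier, white with yellow caps, same shape; a bystander that stays where it is.
- lane (a point): On the fixed bay's lane floor (6 mm above the table), mid-width, where the tall white cheeks begin. x runs along the lane, inwards from the open end; y across; z up. The cheeks flare from x -15 to 15 mm, then stand 36 mm apart to x 180, 60 mm high above the floor. A blue box (+y) is no higher. Catch and end plate sit on one insert, clamped anywhere in a 24 mm range along the lane (not measured).
- entry (a point): Middle of the open entry part of the lane, on its floor, 137 mm before point lane (same axes). The open floor reaches from 78 mm before this point to the cheeks, between low white guides 40 mm apart and 20 mm high above the floor; the -y guide ends 52 mm past this point to make room for the catch. A carrier centred here is clear of the catch.
- catch (a joint): Orange spring catch on the lane's -y side, 4-18 mm above its floor; also moves an upright orange tab. 0 = out, tip 9.5 mm from mid-lane; grows (m) as pushed aside. Stays 3.5-8 mm aside while the carrier passes, snaps to 0 behind its end. Its flat inner face is at x -27 to -3 mm of point lane, its ramp starts 30 mm earlier. Passing takes 2-10 N. Push at least 25 mm above the floor or you block it.
- end_plate (a joint): Black sprung plate at the lane's end. 0 = relaxed; grows (m) as the carrier presses it in. Touched 8 mm before the click, it pushes back 1 N, rising to about 4.5 N at the click (8 mm); solid at 14 mm. The clicked carrier is held between it and the catch.
- tube_rack: Bystander: blue 245 x 105 x 62 mm tube rack with a few tubes up to 110 mm high, origin under its centre, long axis y.
- sanitizer: Bystander: bottle, 64 mm wide, 170 mm high, origin under its centre.
- jar: Bystander: specimen jar, 66 mm wide, 75 mm high, origin under its centre.
- swab_cup: Bystander: white cup, 76 mm wide, 100 mm high, origin under its centre.
Things that resemble listed ones, but are neither listed nor needed, are in the scene too. Several things look just like the part that bears carrier_center: the one meant starts nearest to the robot's base.

How it is judged (in metres and radians):
On the way, in this order (a step that is already met when the one before it is completed fails the run):
1. the carrier stands flat in the open part of the lane, along it, before the catch (z of carrier_center in the frame of lane between 0.03 and 0.036 m and y of carrier_center in the frame of lane between -0.008 and 0.008 m and x of carrier_center in the frame of lane between -0.2 and -0.08 m and angle between the x axis of carrier_center and the x axis of lane, either way round below 0.12 rad and value of joint catch below 0.002 m), for 0.1 s.
2. the carrier, sliding flat along the lane, has pushed the catch aside (value of joint catch above 0.003 m and z of carrier_center in the frame of lane below 0.038 m and x of carrier_center in the frame of lane between -0.08 and 0.05 m), for 0.1 s.
At the end, for the whole second after the job is handed in: Blue carrier upright, flat on the lane's floor (within 6 mm of its middle, 0.08 rad of its direction), end plate pressed in over 4 mm, catch back out (within 2 mm of 0) behind its trailing end; white carrier upright within 30 mm of its start (value of joint catch below 0.002 m and value of joint end_plate above 0.004 m and x of carrier_center in the frame of lane above 0.035 m and y of carrier_center in the frame of lane between -0.006 and 0.006 m and z of carrier_center in the frame of lane below 0.036 m and angle between the x axis of carrier_center and the x axis of lane, either way round below 0.08 rad and angle between carrier_center's own z axis and vertical below 0.06 rad and distance of spare_center from where it was at the start of the episode below 0.03 m and angle between spare_center's own z axis and vertical below 0.2 rad); the robot touches nothing.
It fails at once if the carrier is rammed against the end plate (over 45 N) (contact force between carrier and end_plate above 45 N).
It fails at once if the carrier is tipped by more than 35 degrees (angle between carrier_center's own z axis and vertical above 0.6 rad).
It fails at once if a bystander is shifted by more than 30 mm (distance of any of spare_center, tube_rack, sanitizer, jar, swab_cup from where it was at the start of the episode above 0.03 m).
It also fails if it takes over 61 s, if anything falls off the work surface, if the arm or the gripper's body presses on something with over 40 N, if the wrist force passes 120 N, or if a joint passes its speed limit or range.

## Robot

A 7-joint arm with a two-finger parallel gripper is mounted at the origin on the work surface. World frame = base frame: x ahead of the robot, y to its left, z up, the work surface at z = 0. Lengths are in mm, angles in rad, forces in N, time in s.
With the tool pointing down it reaches from about 400 to 925 mm from the base axis. Payload 4.1 kg.
Tool frame: the origin (TCP) lies between the finger pads; the fingertips stand 8 mm ahead of it and the grasp point (between the pads) lies 11 mm behind it; z points along the fingers, y is the line along which they close (so a half turn about z gives the same grasp; the last joint's range is limited). The gripper opens to 85 mm and grips with 20 to 120 N. Pads are 22 mm wide; open, the fingers measure 114 mm over their backs; the gripper's body (76 mm by 85 mm) begins 54 mm behind the grasp point. The pads swing forward as they close: fully open they stand 13 mm farther back than shut.
Start: joints at [1.118, 0.398, 0.045, 1.537, -0.019, 1.207, -0.051], TCP at [225.24, -609.762, 239.347] pointing down, gripper open.
Joint ranges: [-2.82, 2.82], [-0.49, 2.23], [-1.37, 1.46], [0, 2.46], [-1.36, 4.5], [0.23, 2], [-2.94, 2.94]. Speed limits (rad/s): [2.57, 2.57, 3.14, 3.14, 3.14, 3.14, 3.14].

## Interface

Orientations are given as [roll, pitch, yaw] about the fixed x, y, z axes, in that order (R = Rz(yaw) Ry(pitch) Rx(roll)).
In Python, from cell import env, get_image, camera_model, boxes_of, silhouettes gives the robot as it stands.
- The arm moves only by the tool carry_out, never from a script. Its argument "moves" is a list of rows, each a list of 7 numbers: the opening in per cent of the stroke, from 0 (shut) to 100 (fully open), then the shift along the world's x, y, z in mm, then the turn, a rotation vector about the world's x, y, z in rad. In form: [[fingers, dx, dy, dz, rx, ry, rz], ...]. A call has exactly 10 rows; each row is the pose to reach, as a shift and turn from the pose commanded when the call began; what a row does not reach only later rows make up. A row lasts 1/8 s, in which the tool goes at most 62.5 mm and 10.7 degrees, less where a joint would pass 70% of its speed; a pose out of reach is approached as far as the arm can. A call with a gripper value outside its range is refused whole. The fingers move at their own pace and stop on an object; "force" is the grip in N (left out, the last holds). Time passes only in rows, so rows that repeat a pose let the fingers close, or fill a call up. It gives the time, the measured TCP pose, the force, the opening and the grip force at its end, in the units of the state.
- env.state(): the state, without advancing time (a new reading comes with each control period).
- get_image(name): name is "scene" or "side" or "wrist"; returns the picture (420x560x3 uint8, red, green, blue); there is no depth.
- camera_model(name): a dict with "fx", "fy", "cx", "cy" (pixels), "R" (3x3) and "t" (3): a world point X has camera coordinates R X + t; the wrist camera has in their place "mount" (4x4, takes a point from camera to tool coordinates, whose origin is the TCP and whose axes are the flange's). Camera axes: x right, y down, z forward; pixel columns grow to the right and rows downward; lengths in mm; the calibration is good to about 2 mm. A picture is of the moment at which its call begins: read the wrist's pose just before it. camera_model takes no time and is no camera call.
- env.close_job(): hands the job in; it is judged then, once.
Trained networks look in the newest picture that a camera, given by its name, has taken for a name from the list of things; names that differ only in an ending like _2 or _b are one class to them, and where a whole thing is asked for, a point or a joint stands for the part that bears it (a point fixed in the world has none). Each returns a list of dicts, best first, with "conf" (0 to 1); they miss things now and then, are a little off and sometimes report something else, mostly with a low value. They report only what shows in the picture. A call takes as long as a camera call. They do not tell look-alikes from the thing itself.
- boxes_of(thing, camera): "uv" ([column, row] in pixels, amid what is visible of it).
- silhouettes(thing, camera): "region" (420x560 bool, what is visible of it) and "uv" ([column, row] in pixels, amid what is visible of it).
The state is a dict: "time": time; "joints": joint angles; "joint_velocities": joint speeds; "effort": joint torques, N m; "position": TCP position; "orientation": TCP orientation; "wrist_force": force on the tool from outside, world axes, zero at the start; "torque": the same for the moment, N m; "grip_width": finger opening in mm; "gripper_force": force on a finger pad.
Only numpy, scipy, OpenCV 4.12 (cv2) and the standard library are available. Lean on these libraries where they do the work, as an engineer would, in place of code of your own. Each camera call takes 0.05 s, during which the arm holds its last target. There are 200 camera calls.

## Working session

There is one attempt and no reset: what is moved stays moved. The work goes in short steps, Python scripts to look and compute and a tool call to move; the robot and the scene stay as the last step left them, time stands still between calls to the robot, and variables do not carry over. Pictures are saved under pics/ and viewed, at most 10 in all, crops included, and the job is handed in when it is done.

Besides the shell and the picture viewer there is one more tool, called after "Request:" as name(argument=value, ...) on one line, values as JSON. carry_out: Moves the arm, as the interface text tells. Its arguments: {"type":"object","properties":{"moves":{"type":"array"},"force":{"type":"number"}},"required":["moves"]}

```bash
ls; mkdir -p pics; python3 - <<'E'
from cell import *
import cv2,numpy as np
s=env.state();print(s['time'],s['position'],s['orientation'])
for c in ("scene","side","wrist"):
    cv2.imwrite(f"pics/{c}0.png",get_image(c)[:,:,::-1])
    m=camera_model(c)
    print(c,{k:np.round(np.array(v),3).tolist() for k,v in m.items()})
    for n in ("carrier_center","spare_center","catch","end_plate","tube_rack","sanitizer","jar","swab_cup"):
        print(n,[(np.round(b['uv']).tolist(),round(b['conf'],2)) for b in boxes_of(n,c)])
E
```

```text
pics
0.0 [ 224.98475239 -609.16000605  238.25935818] [-3.13963968e+00  1.27664417e-04  3.53904198e-01]
scene {'fx': 456.31, 'fy': 456.31, 'cx': 280.245, 'cy': 200.686, 'R': [[0.881, 0.472, -0.004], [0.399, -0.749, -0.529], [-0.253, 0.464, -0.849]], 't': [-492.322, -215.01, 1618.947]}
carrier_center [([203.0, 283.0], 0.78), ([182.0, 327.0], 0.67)]
spare_center [([214.0, 241.0], 0.8)]
catch []
end_plate [([289.0, 139.0], 0.6)]
tube_rack [([356.0, 217.0], 0.91)]
sanitizer [([294.0, 293.0], 0.61)]
jar [([244.0, 332.0], 0.64)]
swab_cup [([290.0, 76.0], 0.79)]
side {'fx': 457.072, 'fy': 457.072, 'cx': 277.673, 'cy': 219.696, 'R': [[-0.745, -0.667, 0.016], [-0.399, 0.426, -0.812], [0.535, -0.611, -0.583]], 't': [400.857, 296.577, 964.593]}
carrier_center [([364.0, 189.0], 0.86), ([389.0, 174.0], 0.83)]
spare_center [([353.0, 214.0], 0.95)]
catch []
end_plate [([234.0, 288.0], 0.4)]
tube_rack [([199.0, 213.0], 0.92), ([361.0, 190.0], 0.3)]
sanitizer [([285.0, 169.0], 0.8)]
jar [([333.0, 168.0], 0.77), ([178.0, 389.0], 0.29)]
swab_cup [([179.0, 387.0], 0.9)]
wrist {'fx': 378.435, 'fy': 378.435, 'cx': 286.698, 'cy': 209.767, 'mount': [[0.001, -0.949, -0.315, 80.614], [1.0, 0.001, -0.0, 0.895], [0.001, -0.315, 0.949, -134.864], [0.0, 0.0, 0.0, 1.0]]}
carrier_center []
spare_center []
catch []
end_plate []
tube_rack []
sanitizer []
jar []
swab_cup []
```

View pics/scene0.png

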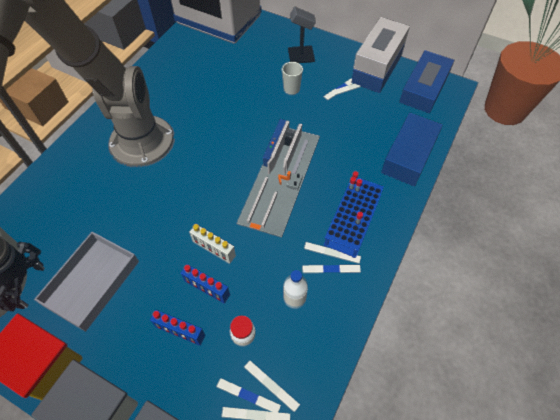

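View pics/side0.png

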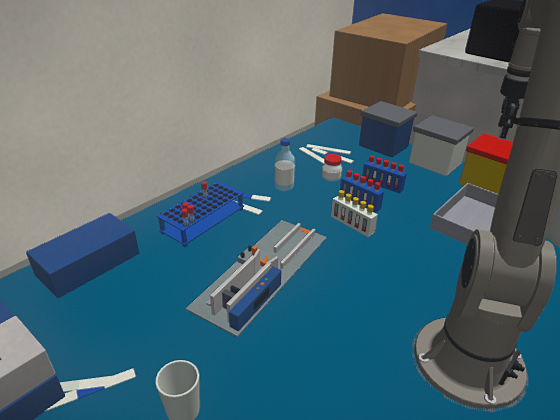

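The scene picture shows the near blue carrier at (205,283), the other blue one at (180,327) and the white one at (214,241). The bay's open end is near (260,225), and its lane runs up to about (290,135). I'll zoom in on the bay and triangulate.

```bash
cat > h.py <<'E'
import numpy as np, cv2
from cell import *
def ray(c,uv):
    m=camera_model(c);R=np.array(m['R']);t=np.array(m['t'])
    d=R.T@np.array([(uv[0]-m['cx'])/m['fx'],(uv[1]-m['cy'])/m['fy'],1]);return -R.T@t,d
def onz(c,uv,z):
    o,d=ray(c,uv);return o+d*(z-o[2])/d[2]
def proj(c,X):
    m=camera_model(c);p=np.array(m['R'])@np.array(X,float)+np.array(m['t'])
    return np.array([m['fx']*p[0]/p[2]+m['cx'],m['fy']*p[1]/p[2]+m['cy']])
def tri(a,b):
    (o1,d1),(o2,d2)=ray('scene',a),ray('side',b)
    A=np.stack([d1,-d2],1);k=np.linalg.lstsq(A,o2-o1,rcond=None)[0]
    p,q=o1+k[0]*d1,o2+k[1]*d2;return (p+q)/2,np.linalg.norm(p-q)
E
python3 - <<'E'
from h import *
np.set_printoptions(precision=1,suppress=True)
for n,a,b in [("A",[203,283],[364,189]),("B",[182,327],[389,174]),("spare",[214,241],[353,214]),("rack",[356,217],[199,213]),("san",[294,293],[285,169]),("jar",[244,332],[333,168]),("plate",[289,139],[234,288])]:
    p,e=tri(a,b);print(n,p,e,np.hypot(*p[:2]))
a=cv2.imread('pics/scene0.png')[115:245,225:335];b=cv2.imread('pics/side0.png')[210:340,180:335]
cv2.imwrite('pics/z1.png',cv2.resize(a,None,fx=4.6,fy=4.6,interpolation=cv2.INTER_CUBIC))
cv2.imwrite('pics/z2.png',cv2.resize(b,None,fx=4.6,fy=4.6,interpolation=cv2.INTER_CUBIC))
E
```

```text
A [ 503.4 -361.2   46.4] 3.724413593384101 619.5637296197496
B [ 508.7 -497.3   39.9] 29.38847163697977 711.4271712228195
spare [ 456.5 -232.5   39.4] 4.261424197462146 512.3180348327705
rack [799.2  53.9  24.7] 3.4075259915300324 801.0265448527707
san [ 747.6 -269.8   60.4] 2.443059469367866 794.7771239470351
jar [ 670.4 -423.9   31.5] 8.603867556337718 793.1366601441056
plate [479.1 216.1  47.6] 4.066852242659567 525.6059563495267
```

View pics/z1.png

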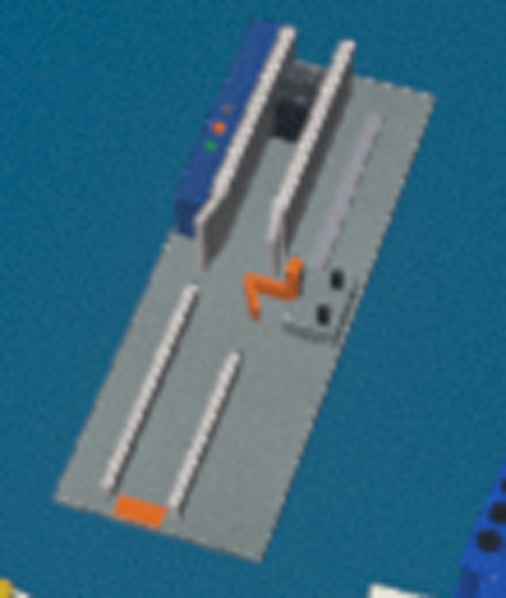

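View pics/z2.png

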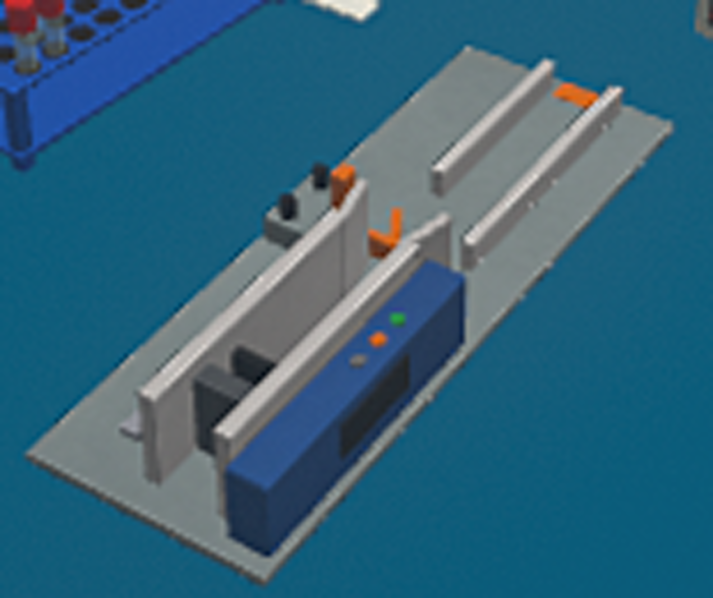

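The zooms show the lane clearly. The flared cheeks start near crop points (205,220) and (280,205), the orange catch is on the right (-y) side, and the open end is at the orange mark. Next is the lane frame and carrier pose from these features.

```bash
python3 - <<'E'
from h import *
np.set_printoptions(precision=3,suppress=True)
s1=lambda u,v:(u/4.6+225-.4,v/4.6+115-.4); s2=lambda u,v:(u/4.6+180-.4,v/4.6+210-.4)
F=[('cheekend',66,s1(317,36),s2(186,414)),('guidestart',26,s1(141,499),s2(580,80))]
P={}
for n,z,a,b in F:
    print(n,onz('scene',a,z),onz('side',b,z),tri(a,b)); P[n]=(onz('scene',a,z)+onz('side',b,z))[:2]/2
d=P['cheekend']-P['guidestart'];L=np.linalg.norm(d);u=d/L
print('len',L,'(395) yaw',np.arctan2(*u[::-1]),'lane',P['guidestart']+u*215*L/395, 'entry',P['guidestart']+u*78*L/395)
for n,c in(("scene0","scene"),("side0","side")):
    im=cv2.imread(f'pics/{n}.png');h=cv2.cvtColor(im,cv2.COLOR_BGR2HSV)
    m=((h[...,0]<8)|(h[...,0]>172))&(h[...,1]>150)&(h[...,2]>80)
    k,_,st,ce=cv2.connectedComponentsWithStats(m.astype(np.uint8))
    print(c,[(ce[i].round(1).tolist(),onz(c,ce[i],88)[:2].round().tolist(),int(st[i,4])) for i in range(1,k) if 5<st[i,4]<200 ])
E
```

```text
cheekend [464.239 273.435  66.   ] [463.014 275.599  66.   ] (array([463.856, 274.665,  64.661]), np.float64(0.40930101313580625))
guidestart [ 532.316 -114.32    26.   ] [ 526.488 -105.193   26.   ] (array([ 530.781, -111.514,   20.354]), np.float64(0.7087929553263748))
len 389.86218132612726 (395) yaw 1.740322087026068 lane [493.6    99.405] entry [516.413 -33.875]
scene [([353.8, 177.1], [742.0, 144.0], 51), ([358.3, 182.3], [762.0, 132.0], 26), ([359.2, 215.0], [810.0, 26.0], 28), ([187.1, 267.8], [456.0, -355.0], 29), ([194.7, 272.1], [482.0, -355.0], 28), ([202.3, 276.5], [507.0, -356.0], 28), ([210.3, 280.8], [534.0, -356.0], 28), ([218.2, 285.2], [559.0, -357.0], 27), ([155.8, 314.4], [458.0, -503.0], 30), ([164.6, 318.1], [485.0, -500.0], 30), ([173.5, 321.6], [510.0, -496.0], 31), ([182.5, 325.1], [536.0, -493.0], 31), ([191.4, 328.8], [562.0, -490.0], 32)]
side [([332.7, 158.8], [648.0, -391.0], 135), ([371.4, 158.4], [557.0, -481.0], 23), ([378.5, 160.5], [532.0, -485.0], 24), ([385.8, 162.7], [507.0, -488.0], 29), ([393.1, 165.0], [481.0, -491.0], 29), ([400.7, 167.4], [455.0, -494.0], 26), ([348.9, 173.0], [556.0, -350.0], 27), ([355.8, 176.0], [529.0, -349.0], 28), ([363.2, 178.7], [504.0, -351.0], 36), ([370.3, 181.5], [479.0, -352.0], 38), ([377.6, 184.7], [453.0, -351.0], 38), ([204.4, 184.2], [831.0, 2.0], 20), ([186.5, 208.9], [767.0, 120.0], 93), ([363.5, 228.0], [363.0, -138.0], 6)]
```

Request:
carry_out(moves=[[100,30,60,10,0,0,-0.05],[100,70,140,30,0,0,-0.12],[100,110,220,50,0,0,-0.2],[100,150,300,60,0,0,-0.28],[100,195,390,60,0,0,-0.354],[100,240,480,60,0,0,-0.354],[100,285,570,60,0,0,-0.354],[100,320,640,60,0,0,-0.354],[100,335,670,60,0,0,-0.354],[100,335,670,60,0,0,-0.354]])

```text
time: 2.6
position: [503.4, -53.2, 297.7]
orientation: [3.141, -0.001, -0.001]
wrist_force: [1.6, -0.8, 0.3]
grip_width: 85.1
gripper_force: 0.0
```

```bash
cat >> h.py <<'E'
from scipy.spatial.transform import Rotation as Ro
def wcam(s):
    T=np.eye(4);T[:3,:3]=Ro.from_euler('xyz',s['orientation']).as_matrix();T[:3,3]=s['position']
    return T@np.array(camera_model('wrist')['mount'])
def wz(T,uv,z):
    m=camera_model('wrist');d=T[:3,:3]@np.array([(uv[0]-m['cx'])/m['fx'],(uv[1]-m['cy'])/m['fy'],1]);o=T[:3,3];return o+d*(z-o[2])/d[2]
E
python3 - <<'E'
from h import *
s=env.state();im=get_image('wrist');T=wcam(s);np.save('T1.npy',T)
print(s['position'],s['joints'],s['joint_velocities'])
cv2.imwrite('pics/w1.png',im[:,:,::-1])
E
```

```text
[503.36983893 -53.22391334 297.74264169] [ 0.36576633  0.10971006 -0.37547891  1.78304865  0.04293917  1.25544912
 -1.59227435] [-0.59740091  0.30466015 -0.43924619 -0.33240125  0.14874052  0.05499686
 -1.06492688]
```

View pics/w1.png

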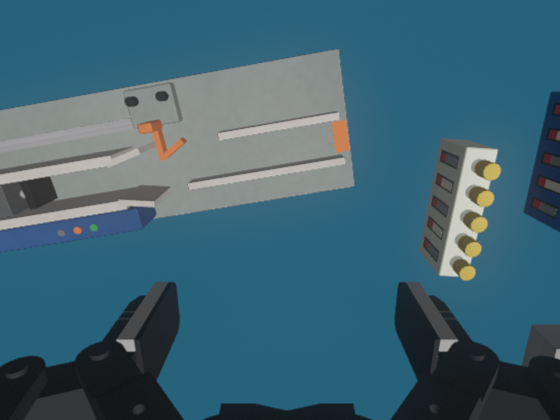

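The wrist view shows the guides at about (280,125) and (267,173), the catch at (165,145), the cheeks at left and the white carrier at (462,210). I'll fit the white top strips.

```bash
python3 - <<'E'
from h import *
np.set_printoptions(precision=1,suppress=True)
im=cv2.imread('pics/w1.png');T=np.load('T1.npy');h=cv2.cvtColor(im,cv2.COLOR_BGR2HSV)
m=((h[...,1]<40)&(h[...,2]>185)).astype(np.uint8)
k,l,st,ce=cv2.connectedComponentsWithStats(m,connectivity=4)
for i in range(1,k):
    if st[i,4]<150 or st[i,0]>360: continue
    z=26 if st[i,0]>170 else 66
    ys,xs=np.where(l==i);W=np.array([wz(T,(x,y),z)[:2] for x,y in zip(xs,ys)])
    c=W.mean(0);U=np.linalg.svd(W-c,full_matrices=False)[2];d=U[0]*np.sign(U[0][1])
    n=np.array([-d[1],d[0]]);t=(W-c)@d;p=(W-c)@n
    print(st[i],z,'c',c,'yaw %.4f'%np.arctan2(d[1],d[0]),'start',c+d*t.min(),'end',c+d*t.max(),'len %.1f wid %.1f'%(np.ptp(t),np.percentile(p,97)-np.percentile(p,3)))
E
```

```text
[219 113 120  27 724] 26 c [542.8 -45.9] yaw 1.7393 start [ 553.4 -108.1] end [532.   17.6] len 127.5 wid 5.8
[  0 156 112  28 910] 66 c [504.5 173.5] yaw 1.7438 start [514.2 117.8] end [494.2 232.4] len 116.4 wid 7.4
[189 159 156  30 803] 26 c [491.7 -32.1] yaw 1.7383 start [ 505.9 -116.2] end [477.1  53.9] len 172.5 wid 5.4Traceback (most recent call last):
  File "<stdin>", line 9, in <module>
  File "h.py", line 20, in wz
    m=camera_model('wrist');d=T[:3,:3]@np.array([(uv[0]-m['cx'])/m['fx'],(uv[1]-m['cy'])/m['fy'],1]);o=T[:3,3];return o+d*(z-o[2])/d[2]
ValueError: time passes only in moves, steps and waits
```

Request:
carry_out(moves=[[60,0,-30,0,0,0,0],[60,0,-80,0,0,0,0],[60,0,-130,0,0,0,0],[60,0,-180,0,0,0,0],[60,0,-230,0,0,0,0],[60,0,-270,0,0,0,0],[60,0,-290,0,0,0,0],[60,0,-300,0,0,0,0],[60,0,-300,0,0,0,0],[60,0,-300,0,0,0,0]])

```text
time: 3.9
position: [503.3, -353.0, 297.5]
orientation: [-3.141, -0.0, 0.003]
wrist_force: [0.5, 0.2, -1.0]
grip_width: 51.2
gripper_force: 0.0
```

```bash
python3 - <<'E'
from h import *
np.set_printoptions(precision=1,suppress=True)
s=env.state();print(s['position'],s['orientation'],s['joint_velocities'])
T=wcam(s);im=get_image('wrist')[:,:,::-1];cv2.imwrite('pics/w2.png',im)
h=cv2.cvtColor(im,cv2.COLOR_BGR2HSV)
m=((h[...,0]<8)|(h[...,0]>172))&(h[...,1]>150)&(h[...,2]>80)
k,_,st,ce=cv2.connectedComponentsWithStats(m.astype(np.uint8))
print([(ce[i],wz(T,ce[i],95-5)[:2],st[i,4]) for i in range(1,k) if st[i,4]>30])
T1=np.load('T1.npy')
s=env.state()
for uv in [(150,127),(158,122),(185,140),(165,158)]: print(uv,[(np.array([[-.1673,.986],[-.986,-.1673]])@(wz(T1,uv,z)[:2]-[493.8,98.9])) for z in (24,50)])
E
```

```text
[ 503.3 -353.   297.5] [-3.1 -0.   0. ] [-0. -0.  0.  0.  0.  0.  0.]
[(array([366.2,   6.5]), array([ 644.2, -417.4]), np.int32(667)), (array([442.1, 111.6]), array([ 562.1, -489.7]), np.int32(265)), (array([290., 114.]), array([ 559.6, -356.3]), np.int32(257)), (array([441.6, 141.3]), array([ 536.2, -492.7]), np.int32(247)), (array([289.4, 143.5]), array([ 533.7, -355.9]), np.int32(249)), (array([441.2, 169.5]), array([ 510.4, -495.7]), np.int32(233)), (array([288.7, 171.8]), array([ 507.7, -355.5]), np.int32(237)), (array([440.9, 196.5]), array([ 484.5, -498.9]), np.int32(215)), (array([288.2, 198.8]), array([ 481.7, -355.1]), np.int32(222)), (array([440.6, 222.4]), array([ 458.6, -501.9]), np.int32(197)), (array([287.6, 224.7]), array([ 455.7, -354.6]), np.int32(208))]
(150, 127) [array([-15.8, -45.7]), array([-25.4, -46.9])]
(158, 122) [array([-25.6, -49.3]), array([-34.5, -50.2])]
(185, 140) [array([-49. , -26.2]), array([-56.5, -28.6])]
(165, 158) [array([-22.7, -11. ]), array([-31.8, -14.3])]
```

View pics/w2.png

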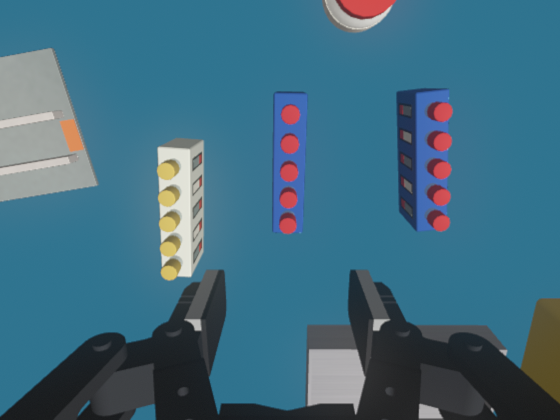

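The caps lie at x 456–560, y about -355.5 and nearly along world x, at the 26 mm pitch, so the carrier is at (507.5,-355.5) with yaw about -0.017. I'll descend and grip.

Request:
carry_out(moves=[[60,1,-1,-40,0,0,-0.01],[60,3,-2,-90,0,0,-0.019],[60,3.5,-2.5,-140,0,0,-0.019],[60,3.5,-2.5,-190,0,0,-0.019],[60,3.5,-2.5,-230,0,0,-0.019],[60,3.5,-2.5,-250,0,0,-0.019],[60,3.5,-2.5,-258,0,0,-0.019],[60,3.5,-2.5,-258,0,0,-0.019],[30,3.5,-2.5,-258,0,0,-0.019],[20,3.5,-2.5,-258,0,0,-0.019]], force=45)

```text
time: 5.2
position: [507.4, -357.9, 41.0]
orientation: [3.14, -0.003, -0.019]
wrist_force: [0.7, 0.2, 4.5]
grip_width: 31.1
gripper_force: 46.8
```

Request:
carry_out(moves=[[20,0,0,0,0,0,0],[20,0,0,0,0,0,0],[20,0,0,0,0,0,0],[20,0,0,5,0,0,0],[20,0,0,20,0,0,0],[20,0,0,45,0,0,0],[20,0,0,75,0,0,0],[20,0,0,105,0,0,0],[20,0,0,120,0,0,0],[20,0,0,120,0,0,0]])

```text
time: 6.45
position: [506.6, -357.8, 160.4]
orientation: [3.14, -0.002, -0.019]
wrist_force: [1.0, 0.7, -2.9]
grip_width: 31.5
gripper_force: 46.0
```

Request:
carry_out(moves=[[20,0,0,30,0,0,0.1],[20,0,20,50,0,0,0.27],[20,1,60,50,0,0,0.45],[20,2,105,50,0,0,0.63],[20,4,150,50,0,0,0.81],[20,6,195,50,0,0,0.99],[20,8,240,50,0,0,1.17],[20,10,280,50,0,0,1.35],[20,10.5,305,50,0,0,1.53],[20,10.6,318.7,50,0,0,1.7]])

```text
time: 7.7
position: [515.6, -36.7, 207.8]
orientation: [-3.139, -0.001, 1.689]
wrist_force: [0.4, -0.4, -2.8]
grip_width: 31.6
gripper_force: 45.9
```

Request:
carry_out(moves=[[20,0,0,0,0,0,0.056],[20,0,0,0,0,0,0.056],[20,0,0,0,0,0,0.056],[20,0,0,0,0,0,0.056],[20,0,0,0,0,0,0.056],[20,0,0,0,0,0,0.056],[20,0,0,0,0,0,0.056],[20,0,0,0,0,0,0.056],[20,0,0,0,0,0,0.056],[20,0,0,0,0,0,0.056]])

```text
time: 8.95
position: [516.8, -38.7, 209.3]
orientation: [3.141, 0.0, 1.737]
wrist_force: [0.1, 0.2, -2.9]
grip_width: 31.5
gripper_force: 45.9
```

```bash
python3 - <<'E'
from h import *
s=env.state();print(s['position'],s['orientation'],s['joints'],s['time'])
T=wcam(s);np.save('T3.npy',T);cv2.imwrite('pics/w3.png',get_image('wrist')[:,:,::-1])
E
```

```text
[516.77683027 -38.69569257 209.26446781] [3.14146366e+00 8.30708639e-06 1.73687638e+00] [ 0.5250851   0.22969822 -0.61457079  1.87192117  0.14897718  1.08538658
  0.01918012] 8.95
```

View pics/w3.png

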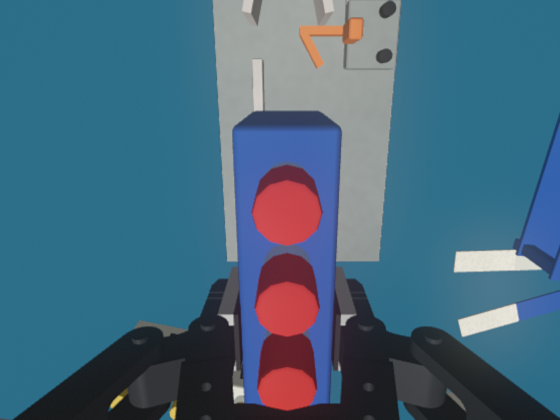

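The held carrier is centred at column 287. The left guide is at (258,80), the cheek mouths at (251,10) and (325,8), and the catch corner at (303,33) with its tab at (355,28). Checking the sideways fit:

```bash
python3 - <<'E'
from h import *
np.set_printoptions(precision=1,suppress=True)
T=np.load('T3.npy');A=np.array([[-.1673,.986],[.986,.1673]]);A[1]*=-1
f=lambda uv,z:A@(wz(T,uv,z)[:2]-[493.8,98.9])
env.state()
for n,uv,z in [('guideR',(258,80),26),('cheek+ tip in',(255,20),66),('cheek- tip in',(324,18),66),('catch knee',(303,33),24),('ramp start',(320,67),24),('tab',(355,28),50),('floor end L',(227,261),3),('floor end R',(380,261),3),('floor L',(222,130),3),('floor R',(391,130),3)]: print(n,f(uv,z))
print('tcp',A@(np.array([516.8,-38.7])-[493.8,98.9]))
im=cv2.imread('pics/w3.png').astype(int)
for r in (70,85,100): print(r,im[r,225:300].mean(1)[20:50].round().astype(int))
E
```

```text
guideR [-56.1  23.1]
cheek+ tip in [-18.8  21.3]
cheek- tip in [-17.7 -24.5]
catch knee [-21.8 -12.4]
ramp start [-46.4 -26.1]
tab [-21.6 -48. ]
floor end L [-226.    59.8]
floor end R [-226.2  -92.3]
floor L [-97.8  57.7]
floor R [-97.9 -92.3]
tcp [-139.5    0.3]
70 [161 161 162 163 163 162 162 168 196 201 201 200 200 200 200 199 187 129
 112 155 164 163 163 163 163 163 163 163 163 163]
85 [160 160 161 161 161 161 159 147 184 199 200 200 200 200 200 202 200 153
 110 151 161 162 162 162 162 161 161 160 160 160]
100 [161 162 162 162 162 161 161 161 179 201 204 203 203 203 203 204 205 179
 123 136 156 159 159 159 159 159 159 159 159 159]
```

The inner edge of the +y guide comes out at y≈+19.8 (20 expected), so the alignment is good. Lowering the carrier.

Request:
carry_out(moves=[[20,0,0,-30,0,0,0],[20,0,0,-65,0,0,0],[20,0,0,-100,0,0,0],[20,0,0,-125,0,0,0],[20,0,0,-140,0,0,0],[20,0,0,-150,0,0,0],[20,0,0,-155,0,0,0],[20,0,0,-159,0,0,0],[20,0,0,-161,0,0,0],[20,0,0,-162,0,0,0]])

```text
time: 10.25
position: [517.1, -38.7, 47.5]
orientation: [3.141, 0.0, 1.737]
wrist_force: [0.8, -1.4, -2.9]
grip_width: 31.3
gripper_force: 45.9
```

Request:
carry_out(moves=[[20,0,0,-0.3,0,0,0],[20,0,0,-0.6,0,0,0],[20,0,0,-0.9,0,0,0],[20,0,0,-1.2,0,0,0],[20,0,0,-1.4,0,0,0],[20,0,0,-1.6,0,0,0],[20,0,0,-1.6,0,0,0],[20,0,0,-1.6,0,0,0],[20,0,0,-1.6,0,0,0],[20,0,0,-1.6,0,0,0]])

```text
time: 11.5
position: [517.3, -38.7, 47.0]
orientation: [3.141, 0.001, 1.737]
wrist_force: [-3.5, 0.0, 9.4]
grip_width: 31.5
gripper_force: 47.5
```

The carrier is on the floor. I'll ease the pressure, then slide it 70 mm along the lane while still gripping.

Request:
carry_out(moves=[[20,0,0,0.9,0,0,0],[20,0,0,0.9,0,0,0],[20,-1.0,6,0.9,0,0,0],[20,-2.4,14,0.9,0,0,0],[20,-4.1,24,0.9,0,0,0],[20,-5.8,34,0.9,0,0,0],[20,-7.5,44,0.9,0,0,0],[20,-9.2,54,0.9,0,0,0],[20,-10.7,63,0.9,0,0,0],[20,-11.7,69,0.9,0,0,0]])

```text
time: 12.75
position: [503.7, 29.0, 47.0]
orientation: [-3.138, 0.004, 1.738]
wrist_force: [-4.3, -6.4, 12.4]
grip_width: 31.4
gripper_force: 47.9
```

```bash
python3 - <<'E'
from h import *
s=env.state();print(s['position'],s['wrist_force'],s['time'])
a=get_image('wrist')[:,:,::-1]
b=get_image('side')[:,:,::-1][190:310,190:350]
b=cv2.resize(b,(560,420),interpolation=cv2.INTER_CUBIC)
cv2.imwrite('pics/c4.png',cv2.resize(np.hstack([a,b]),(800,300)))
E
```

```text
[503.67758388  29.01681355  47.01464956] [-4.32813082 -6.3960913  12.44985708] 12.75
```

View pics/c4.png

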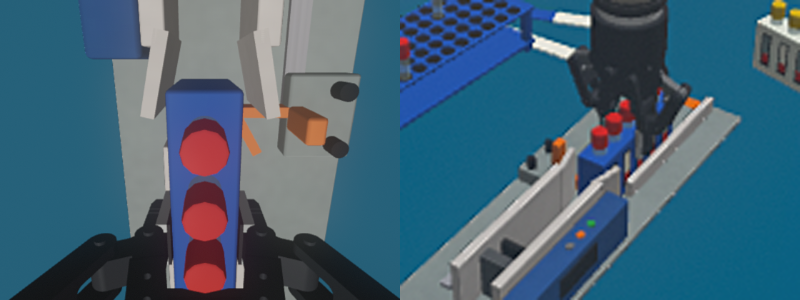

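The carrier has entered the cheeks with the catch at (300,120) pushed aside, and the gripper is clear of everything else. I'll release it and go up and back, to push from behind with closed fingers.

Request:
carry_out(moves=[[20,0,0,0.6,0,0,0],[20,0,0,0.8,0,0,0],[50,0,0,0.8,0,0,0],[50,0,0,0.8,0,0,0],[50,0,0,1,0,0,0],[50,0,0,10,0,0,0],[50,0,0,35,0,0,0],[50,0,0,65,0,0,0],[50,0,0,90,0,0,0],[50,0,0,95,0,0,0]])

```text
time: 14.1
position: [506.5, 30.5, 143.6]
orientation: [3.137, 0.001, 1.737]
wrist_force: [-0.3, 0.4, 0.6]
grip_width: 42.8
gripper_force: 0.0
```

Request:
carry_out(moves=[[50,2,-12,0,0,0,0],[30,6,-36,0,0,0,0],[0,11,-65,0,0,0,0],[0,15,-90,0,0,0,0],[0,17.1,-101,0,0,0,0],[0,17.1,-101,0,0,0,0],[0,17.1,-101,0,0,0,0],[0,17.1,-101,0,0,0,0],[0,17.1,-101,0,0,0,0],[0,17.1,-101,0,0,0,0]])

```text
time: 15.35
position: [522.2, -70.4, 141.6]
orientation: [3.141, 0.0, 1.737]
wrist_force: [-0.6, -0.0, -0.6]
grip_width: -0.1
gripper_force: 0.0
```

```bash
python3 - <<'E'
from h import *
s=env.state();print(s['position'],s['orientation'],s['wrist_force'],s['time'],s['grip_width'])
a=get_image('wrist')[:,:,::-1]
b=get_image('side')[:,:,::-1][190:310,190:350]
b=cv2.resize(b,(560,420),interpolation=cv2.INTER_CUBIC)
cv2.imwrite('pics/c5.png',cv2.resize(np.hstack([a,b]),(800,300)))
E
```

```text
[522.18346466 -70.3646574  141.63491382] [3.14135775e+00 4.03672851e-05 1.73746459e+00] [-0.60334482 -0.04596245 -0.555123  ] 15.35 -0.10702685784841504
```

View pics/c5.png

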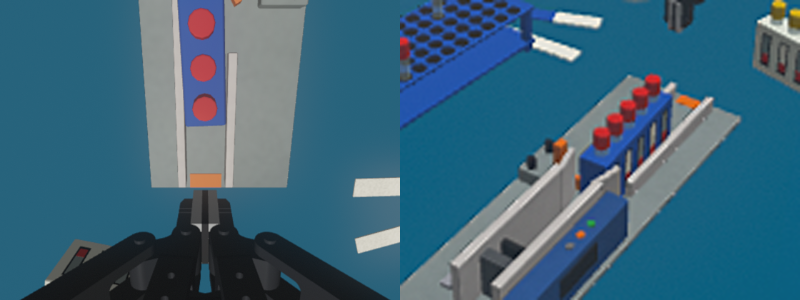

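The carrier stands upright between the guides, its trailing end at wrist (205,125), and the fingers are closed behind it. Descending behind it, then pushing.

Request:
carry_out(moves=[[0,0,0,-25,0,0,0],[0,0,0,-55,0,0,0],[0,0,0,-80,0,0,0],[0,0,0,-95,0,0,0],[0,0,0,-100,0,0,0],[0,0,0,-100,0,0,0],[0,-0.8,5,-100,0,0,0],[0,-1.7,10,-100,0,0,0],[0,-2.5,15,-100,0,0,0],[0,-3.2,19,-100,0,0,0]])

```text
time: 16.7
position: [519.0, -51.1, 41.7]
orientation: [3.141, 0.0, 1.737]
wrist_force: [0.4, 0.8, 0.4]
grip_width: -0.2
gripper_force: 0.0
```

Request:
carry_out(moves=[[0,-1,6,0,0,0,0],[0,-2,12,0,0,0,0],[0,-3.4,20,0,0,0,0],[0,-4.8,28,0,0,0,0],[0,-6.1,36,0,0,0,0],[0,-7.5,44,0,0,0,0],[0,-8.8,52,0,0,0,0],[0,-10.2,60,0,0,0,0],[0,-11.2,66,0,0,0,0],[0,-11.9,70,0,0,0,0]])

```text
time: 17.95
position: [506.8, 18.9, 41.4]
orientation: [-3.141, -0.0, 1.737]
wrist_force: [-1.1, -3.1, -0.3]
grip_width: -0.0
gripper_force: 1.6
```

```bash
cat > look.py <<'E'
import sys
from h import *
s=env.state();p=np.array(s['position'])[:2]-[493.8,98.9]
f=np.array(s['wrist_force'])
print(s['position'],'lane x %.1f y %.1f'%(-.1673*p[0]+.986*p[1],-.986*p[0]-.1673*p[1]),'F along %.1f'%(-.1673*f[0]+.986*f[1]),f,s['time'])
a=get_image('wrist')[:,:,::-1]
b=get_image('side')[:,:,::-1][190:310,190:350]
b=cv2.resize(b,(560,420),interpolation=cv2.INTER_CUBIC)
cv2.imwrite(sys.argv[1],cv2.resize(np.hstack([a,b]),(800,300)))
E
python3 look.py pics/c6.png
```

```text
[506.81761377  18.89977962  41.41654398] lane x -81.1 y 0.5 F along -2.9 [-1.12542387 -3.14751967 -0.26010859] 17.95
```

View pics/c6.png

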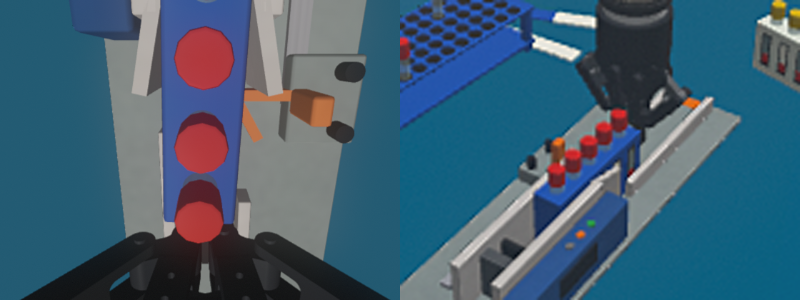

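The push works at about 3 N and the carrier is flat in the lane with the catch aside. From here I'll track the orange tab numerically in the images.

Request:
carry_out(moves=[[0,-1,6,0,0,0,0],[0,-2,12,0,0,0,0],[0,-3,18,0,0,0,0],[0,-4.1,24,0,0,0,0],[0,-5.1,30,0,0,0,0],[0,-6.1,36,0,0,0,0],[0,-7.1,42,0,0,0,0],[0,-7.8,46,0,0,0,0],[0,-8.5,50,0,0,0,0],[0,-8.8,52,0,0,0,0]])

```text
time: 19.3
position: [500.8, 68.6, 42.3]
orientation: [3.137, 0.003, 1.736]
wrist_force: [5.2, -8.4, 0.4]
grip_width: -0.4
gripper_force: 4.5
```

```bash
cat > tab.py <<'E'
from h import *
def orange(im,thr):
    h=cv2.cvtColor(im,cv2.COLOR_BGR2HSV)
    m=((h[...,0]>=8)&(h[...,0]<=18)&(h[...,1]>150)&(h[...,2]>110)).astype(np.uint8)
    k,l,st,ce=cv2.connectedComponentsWithStats(m)
    return [(ce[i].round(1).tolist(),st[i].tolist()) for i in range(1,k) if st[i,4]>thr]
s=env.state();p=np.array(s['position'])[:2]-[493.8,98.9];f=np.array(s['wrist_force'])
print('lane x %.1f y %.1f'%(-.1673*p[0]+.986*p[1],-.986*p[0]-.1673*p[1]),'z %.1f'%s['position'][2],'F along %.1f'%(-.1673*f[0]+.986*f[1]),f.round(1),s['time'])
a=cv2.cvtColor(get_image('wrist'),cv2.COLOR_RGB2BGR);b=cv2.cvtColor(get_image('side'),cv2.COLOR_RGB2BGR);c=cv2.cvtColor(get_image('scene'),cv2.COLOR_RGB2BGR)
sel=lambda L,x0,x1,y0,y1:[q for q in L if x0<q[0][0]<x1 and y0<q[0][1]<y1]
print('wrist',sel(orange(a,100),280,560,0,330))
print('side0',sel(orange(cv2.imread('pics/side0.png'),5),235,285,235,275));print('side ',sel(orange(b,5),235,285,235,275))
print('scene0',sel(orange(cv2.imread('pics/scene0.png'),5),265,310,160,200));print('scene ',sel(orange(c,5),265,310,160,200))
E
python3 tab.py
```

```text
lane x -31.1 y -1.8 z 42.3 F along -9.1 [ 5.2 -8.4  0.4] 19.3
wrist [([339.0, 273.6], [329, 242, 26, 59, 600]), ([379.9, 247.4], [369, 242, 23, 12, 244]), ([424.6, 292.8], [410, 277, 30, 32, 809])]
side0 [([254.5, 247.9], [252, 246, 5, 6, 19]), ([264.0, 260.1], [260, 255, 7, 9, 29])]
side  [([253.5, 248.6], [251, 245, 5, 9, 29])]
scene0 [([284.2, 176.8], [279, 171, 11, 13, 59])]
scene  [([285.4, 176.9], [280, 172, 12, 12, 56])]
```

Request:
carry_out(moves=[[0,0.5,0,0,0,0,0],[0,1.0,1,0,0,0,0],[0,1.0,3,0,0,0,0],[0,0.7,5,0,0,0,0],[0,0.4,7,0,0,0,0],[0,0.1,9,0,0,0,0],[0,-0.2,11,0,0,0,0],[0,-0.4,12,0,0,0,0],[0,-0.5,12,0,0,0,0],[0,-0.5,12,0,0,0,0]])

```text
time: 20.7
position: [499.6, 78.6, 42.0]
orientation: [3.14, 0.005, 1.734]
wrist_force: [3.2, -11.2, 1.4]
grip_width: 0.3
gripper_force: 5.7
```

```bash
python3 tab.py
```

```text
lane x -21.0 y -2.4 z 42.0 F along -11.6 [  3.2 -11.2   1.4] 20.7
wrist [([334.1, 268.6], [329, 263, 12, 12, 113]), ([371.1, 267.8], [364, 263, 15, 12, 143]), ([333.0, 307.2], [326, 291, 17, 29, 268]), ([407.3, 317.1], [388, 302, 35, 31, 819])]
side0 [([254.5, 247.9], [252, 246, 5, 6, 19]), ([264.0, 260.1], [260, 255, 7, 9, 29])]
side  [([254.5, 247.8], [252, 246, 5, 5, 18])]
scene0 [([284.2, 176.8], [279, 171, 11, 13, 59])]
scene  [([284.1, 176.8], [279, 171, 11, 13, 58])]
```

The tab is back at its starting pixel in both fixed views (254.5,247.8 and 284.1,176.8), so the catch has clicked. I'll back off, lift and verify.

Request:
carry_out(moves=[[0,0.4,-2,0,0,0,0],[0,1,-6,0,0,0,0],[0,2,-12,0,0,0,0],[0,3.4,-20,0,0,0,0],[0,5,-30,0,0,0,0],[0,6,-36,15,0,0,0],[0,6,-36,50,0,0,0],[0,6,-36,100,0,0,0],[0,6,-36,140,0,0,0],[0,6,-36,160,0,0,0]])

```text
time: 22.1
position: [505.0, 46.8, 205.2]
orientation: [3.136, 0.001, 1.737]
wrist_force: [1.4, -0.2, -0.1]
grip_width: 0.0
gripper_force: 0.0
```

Request:
carry_out(moves=[[0,2,-20,10,0,0,0],[0,4,-40,20,0,0,0],[0,4,-60,20,0,0,0],[0,4,-80,20,0,0,0],[0,4,-80,20,0,0,0],[0,4,-80,20,0,0,0],[0,4,-80,20,0,0,0],[0,4,-80,20,0,0,0],[0,4,-80,20,0,0,0],[0,4,-80,20,0,0,0]])

```text
time: 23.35
position: [507.7, -33.5, 221.5]
orientation: [-3.142, -0.0, 1.737]
wrist_force: [-0.5, 0.1, -0.2]
grip_width: -0.1
gripper_force: 0.0
```

```bash
python3 tab.py; python3 - <<'E'
from h import *
np.set_printoptions(precision=1,suppress=True)
A=np.array([[-.1673,.986],[-.986,-.1673]])
s=env.state();T=wcam(s);W=cv2.cvtColor(get_image('wrist'),cv2.COLOR_RGB2BGR)
for c in('wrist','scene','side'):
    im=W if c=='wrist' else cv2.cvtColor(get_image(c),cv2.COLOR_RGB2BGR);h=cv2.cvtColor(im,cv2.COLOR_BGR2HSV)
    m=((h[...,0]<7)|(h[...,0]>172))&(h[...,1]>150)&(h[...,2]>80)
    k,_,st,ce=cv2.connectedComponentsWithStats(m.astype(np.uint8))
    for i in range(1,k):
        if st[i,4]<8: continue
        q=A@((wz(T,ce[i],96) if c=='wrist' else onz(c,ce[i],94))[:2]-[493.8,98.9])
        if abs(q[1])<30 and -80<q[0]<200: print(c,q,st[i,4])
    print([ (np.round(b['uv']).tolist()) for b in boxes_of('spare_center',c)])
E
```

```text
lane x -132.9 y 8.4 z 221.5 F along 0.2 [-0.5  0.1 -0.2] 23.35
wrist []
side0 [([254.5, 247.9], [252, 246, 5, 6, 19]), ([264.0, 260.1], [260, 255, 7, 9, 29])]
side  [([254.4, 247.6], [252, 246, 5, 5, 17])]
scene0 [([284.2, 176.8], [279, 171, 11, 13, 59])]
scene  [([284.2, 176.8], [279, 171, 11, 13, 60])]
wrist [-5.3  2. ] 105
[[161.0, 337.0]]
scene [56.4 -1.8] 103
[[212.0, 241.0], [246.0, 331.0]]
side [62.9  2.1] 234
[[354.0, 211.0]]
```

The tab reads fully out in both views, the carrier centre is at lane x≈60 mm, the white carrier hasn't moved, and the arm is clear.

```bash
python3 -c "
from cell import env
print(env.close_job())"
```

```text
the job is handed in; nothing more can be done
None
```

I slid the blue carrier along the lane until the orange catch clicked back out behind it, then backed the arm clear and handed the job in at about 23 s of the 61 s limit; the hand-in returned no verdict.

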